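Spin down the hold-down wing nut on a brake disc stand

ROBOT

A 7-joint arm with a two-finger parallel gripper is mounted at the origin on the work surface. World frame = base frame: x ahead of the robot, y to its left, z up, the work surface at z = 0. Lengths are in m, angles in rad, forces in N, time in s.
With the tool pointing down it reaches from about 0.425 to 0.825 m from the base axis. Payload 3.6 kg.
Tool frame: the origin (TCP) lies on the centre line of the jaws, within the pads' length; the fingertips stand 22 mm ahead of it and the grasp point (between the pads) lies 3 mm ahead of it; z points along the fingers, y is the direction in which the jaws open and shut (so a half turn about z gives the same grasp; the last joint's range is limited). The gripper opens to 93 mm and grips with 3 to 60 N. Pads are 15 mm wide; open, the fingers measure 128 mm over their backs; the gripper's body (75 mm by 188 mm) begins 65 mm behind the grasp point.
Start: joints at [1.181, 0.615, -0.013, 1.423, 0.008, 1.103, -0.04], TCP at [0.231, -0.608, 0.241] pointing down, gripper open.
Joint ranges: [-3.12, 3.12], [-0.3, 2.06], [-1.34, 1.32], [0.26, 2.42], [-1.36, 4.5], [0.01, 1.98], [-2.84, 2.84]. Speed limits (rad/s): [2.79, 2.79, 3.14, 3.14, 3.14, 3.14, 3.14].

INTERFACE

Orientations are given as a unit quaternion [w, x, y, z].
In Python, from station import ctrl gives the robot as it stands.
- The arm moves only by the tool carry_out, never from a script. Its argument "plan" is a list of rows, each a list of 7 numbers: the shift along the tool's x, y, z scaled (see below), then the turn, a rotation vector about the tool's x, y, z scaled (see below), then the gripper's target within -1 to 1 (fully open at 1, half-way at 0, shut at -1). In form: [[dx, dy, dz, ax, ay, az, gripper], ...]. A call has 1 to 5 rows; each row shifts and turns the commanded pose from where the row before left it, along the tool's axes as they then stand; what a row does not reach is not made up. The controller multiplies each number of a shift by 40 mm and each number of a turn by 5 degrees. A row lasts 1/12 s, in which the tool goes at most 41.7 mm and 7.16 degrees, less where a joint would pass 70% of its speed; a pose out of reach is approached as far as the arm can. A call with a number of a shift or a turn outside -1 to 1 is refused whole. A call with a gripper value outside its range is refused whole. The fingers move at their own pace and stop on an object; "force" is the grip in N (left out, the last holds). Time passes only in rows, so rows that do not move let the fingers close. It gives the time, the measured TCP pose, the force and the opening at its end, in the units of the state.
- ctrl.state(): the state, without advancing time (a new reading comes with each control period).
- ctrl.capture(name): name is "scene" or "top"; returns (picture, depth): 480x640x3 uint8, blue, green, red; 480x640 float32, m along the optical axis (not along the pixel's ray), 0 where there is no reading.
- ctrl.calibration(name): a dict with "camera_matrix" (3x3 intrinsics, pixels), "world_to_cam" (4x4, takes a point from world to camera coordinates). Camera axes: x right, y up, looking along -z (the intrinsics and any distortion apply to the point x, -y, -z); pixel columns grow to the right and rows downward; lengths in m; the calibration is good to about 2 mm. A picture is of the moment at which its call begins. calibration takes no time and is no camera call.
- ctrl.hand_in(): hands the job in, once; it reports no verdict.
Trained networks look in the newest picture that a camera, given by its name, has taken for a name from the list of things; names that differ only in an ending like _2 or _b are one class to them, and where a whole thing is asked for, a point or a joint stands for the part that bears it (a point fixed in the world has none). Each returns a list of dicts, best first, with "confidence" (0 to 1); they miss things now and then, are a little off and sometimes report something else, mostly with a low value. They report only what shows in the picture. A call takes as long as a camera call.
- ctrl.spot_in(camera, target): "location" ([row, column] in pixels, amid what is visible of it).
- ctrl.regions_of(camera, target): "pixels" (480x640 bool, what is visible of it) and "location" ([row, column] in pixels, amid what is visible of it).
The state is a dict: "clock": time; "joint_pos": joint angles; "qd": joint speeds; "tau": joint torques, N m; "tool_pos": TCP position; "ee_rot": TCP orientation; "force": force on the tool from outside, world axes, zero at the start; "moment": the same for the moment, N m; "grip_width": opening from 0.0 (shut) to 1.0 (fully open).
Only numpy, scipy, OpenCV 4.12 (cv2) and the standard library are available. Lean on these libraries where they do the work, as an engineer would, in place of code of your own. Each camera call takes 0.05 s, during which the arm holds its last target. There are 200 camera calls.

TASK

The wing nut that holds the brake disc on its spindle stand is loose: screw it down, clockwise seen from above, until it is fully seated on the brass washer. Do it by pushing the wings round with the fingertips, stroke after stroke from whichever side the yellow bracket leaves free; do not pinch or grip the nut. Leave everything else where it is, the loose wheel nuts on the disc too, and finish clear of the nut.

Things in the scene. Friction and masses are not known exactly. Their poses are not given: they have to be found in the camera images.
- wing_nut (a joint): how far the wing nut has been screwed down, rad: 0 = fully backed off, 9.0 = seated on the brass washer, where it stops dead. It grows when the nut turns clockwise seen from above. The nut sinks 4 mm per full turn (so the gap under it is 5.7 mm at 0 and none at 9.0). It turns against a light drag of about 0.05 N m and stays where it is left
- red_wing (a point): point on the top edge of the nut's red wing, half-way along it, 28 mm out from the spindle's axis; it turns and sinks with the nut. The nut has two wings, one red and, straight opposite, one bare aluminium; each is an upright slab 8 mm thick that reaches from 10 to 46 mm out from the axis, its top edge at this point's height and its lower edge 26 mm below that. Between them is a round hub 32 mm across at the foot, whose top is 18 mm below the wings' top edge
- washer_top (a point): point on the spindle's upright axis, at the top face of the brass washer (48 mm across, 74 mm above the bench) on which the nut shall seat; with the nut seated the wings stand from 8 to 34 mm above this point. The spindle is a 12 mm rod that runs up this axis to the yellow bracket. The x axis of this frame points level from the spindle towards the yellow post
- bracket_mid (a point): middle of the upper face (130 mm above the bench) of the yellow bracket: a fixed level bar 16 mm wide and 10 mm thick which runs from the spindle's top (8 mm past the axis) to the yellow post, 126 mm from the axis; this point is 60 mm out from the axis. The wings pass under the bracket, a vertical finger beside the spindle cannot
- stand: fixed blue stand 240 x 200 mm that carries a steel brake disc: an outer ring 230 mm across whose top is 42 mm above the bench, and in the middle a raised hat 136 mm across whose flat top is 70 mm above the bench. Origin on the bench under the spindle, x axis towards the yellow post. The post (16 x 30 mm, 130 mm tall) stands 126 mm from the spindle. Does not move during the run
- wheel_nut_a: one of two loose steel wheel nuts, 26 mm across and 26 mm tall, standing on the outer ring of the brake disc; bystander; origin at the centre of its underside
- wheel_nut_b: the other loose wheel nut, same size, also standing on the outer ring of the brake disc; bystander; origin at the centre of its underside
- carton: brown cardboard carton 120 x 160 x 90 mm on the bench; bystander; origin at the centre of its underside
- blue_bin: open blue plastic parts bin 160 x 110 x 75 mm on the bench; bystander; origin at the centre of its underside
- oil_can: red can, 60 mm across, 150 mm tall; bystander; origin at the centre of its underside
- tape_roll: cardboard-coloured roll lying flat, 104 mm across, 48 mm tall; bystander; origin at the centre of its underside
- spanner: steel spanner lying on the carton; bystander; origin near the middle of its underside

How it is judged:
At the end, for the whole second after the job is handed in: the wing nut is seated (within 0.2 rad of its stop) and at rest, everything else is where it was (value of joint wing_nut above 8.8 rad and velocity of joint wing_nut between -0.05 and 0.05 rad/s and distance of each of wheel_nut_a, wheel_nut_b, carton, blue_bin, oil_can, tape_roll, spanner from where it was at the start of the episode below 0.02 m); the robot touches nothing.
It fails at once if a wing or the hub of the nut is pinched: pressed on two opposite faces at once with more than 3 N each (contact force between each of wing_nut_c0, wing_nut_c1 and the fingers above 3 N or contact force between each of wing_nut_c3, wing_nut_c4 and the fingers above 3 N or contact force between each of wing_nut_c6, wing_nut_c7 and the fingers above 3 N).
It fails at once if a loose bystander is pushed or lifted more than 20 mm from its place (distance of any of wheel_nut_a, wheel_nut_b, carton, blue_bin, oil_can, tape_roll, spanner from where it was at the start of the episode above 0.02 m).
It also fails if it takes over 56 s, if anything falls off the work surface, if the arm or the gripper's body presses on something with over 40 N, if the wrist force passes 120 N, or if a joint passes its speed limit or range.

## Working session

There is one attempt and no reset: what is moved stays moved. The work goes in short steps, Python scripts to look and compute and a tool call to move; the robot and the scene stay as the last step left them, time stands still between calls to the robot, and variables do not carry over. Pictures are saved under pics/ and viewed, about 8 in all and at most 12, crops included, and the job is handed in when it is done.

Besides the shell and the picture viewer there is one more tool, called after "Request:" as name(argument=value, ...), one argument or row to a line, values as JSON. carry_out: Moves the arm, as the interface text tells. Shifts and turns lie within -1 to 1; 1 stands for 40 mm of shift or 5 degrees of turn. Its arguments: {"type":"object","properties":{"plan":{"type":"array"},"force":{"type":"number"}},"required":["plan"]}

```bash
mkdir -p pics; ls; cat > h.py <<'E'
import numpy as np, cv2
from station import ctrl
def unproj(cam,depth,r,c):
    k=ctrl.calibration(cam);K=np.array(k["camera_matrix"]);T=np.linalg.inv(np.array(k["world_to_cam"]))
    d=depth[r,c]; x=(c-K[0,2])/K[0,0]*d; y=(r-K[1,2])/K[1,1]*d
    return (T@np.stack([x,-y,-d,np.ones_like(d)],0).reshape(4,-1))[:3].T
E
python3 - <<'E'
from h import *
for cam in("scene","top"):
    p,d=ctrl.capture(cam); cv2.imwrite(f"pics/{cam}0.png",p); np.save(cam+"d.npy",d)
    for t in("wing_nut","red_wing","washer_top","bracket_mid","stand","wheel_nut_a","oil_can","carton"):
        for o in ctrl.spot_in(cam,t)[:2]:
            r,c=np.array(o["location"]).round().astype(int); print(cam,t,r,c,round(o["confidence"],2),unproj(cam,d,np.array([r]),np.array([c]))[0].round(3))
s=ctrl.state();print(s)
E
```

```text
pics
scene wing_nut 292 351 0.63 [0.562 0.107 0.095]
scene red_wing 292 352 0.55 [0.561 0.109 0.095]
scene red_wing 206 140 0.43 [ 0.526 -0.448  0.005]
scene washer_top 143 192 0.19 [ 0.383 -0.364  0.12 ]
scene bracket_mid 310 338 0.79 [0.596 0.096 0.07 ]
scene stand 310 340 0.79 [0.594 0.1   0.069]
scene stand 305 508 0.28 [0.457 0.387 0.088]
scene wheel_nut_a 272 376 0.69 [0.487 0.132 0.068]
scene wheel_nut_a 330 381 0.49 [0.598 0.186 0.068]
scene oil_can 145 193 0.82 [ 0.383 -0.362  0.114]
scene carton 308 508 0.84 [0.465 0.388 0.091]
scene carton 289 352 0.59 [0.558 0.107 0.1  ]
top wing_nut 216 281 0.62 [0.554 0.089 0.095]
top wing_nut 274 153 0.19 [0.401 0.401 0.094]
top red_wing 213 282 0.55 [0.561 0.086 0.097]
top red_wing 192 182 0.47 [0.639 0.37  0.004]
top washer_top 219 284 0.79 [0.55  0.082 0.077]
top bracket_mid 221 280 0.89 [0.546 0.093 0.071]
top bracket_mid 213 278 0.24 [0.553 0.094 0.128]
top stand 217 282 0.62 [0.553 0.087 0.088]
top wheel_nut_a 247 266 0.53 [0.478 0.126 0.071]
top oil_can 291 471 0.82 [ 0.367 -0.368  0.147]
top carton 262 160 0.93 [0.432 0.386 0.093]
{'clock': 0.9, 'joint_pos': array([ 1.18149509,  0.61485584, -0.01261199,  1.4234099 ,  0.00808947,
        1.10341034, -0.04036066]), 'qd': array([ 0.00037076,  0.0010817 ,  0.00080114,  0.00142239, -0.0010621 ,
       -0.00060899,  0.0019265 ]), 'tau': array([-9.06628270e-05, -4.58810556e+01,  2.08739773e-01, -1.66033763e+01,
       -6.11522840e-02,  1.31470658e-02,  4.00965746e-05]), 'tool_pos': array([ 0.23069895, -0.60764466,  0.24066558]), 'ee_rot': array([-2.17590703e-05,  9.83584148e-01,  1.80450055e-01,  2.23856880e-05]), 'force': array([-0.14707891, -0.08191964,  0.48588122]), 'moment': array([-0.01056787,  0.00275494,  0.01253549]), 'grip_width': 1.0012513869294457}
```

```bash
python3 - <<'E'
import cv2,numpy as np
a=cv2.imread("pics/scene0.png")[210:400,230:470];b=cv2.imread("pics/top0.png")[140:300,190:370]
a=cv2.resize(a,(758,600),interpolation=2)
cv2.imwrite("pics/a.png",a);cv2.imwrite("pics/b.png",cv2.resize(b,(675,600),interpolation=2))
E
```

```text
(no output)
```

View pics/a.png

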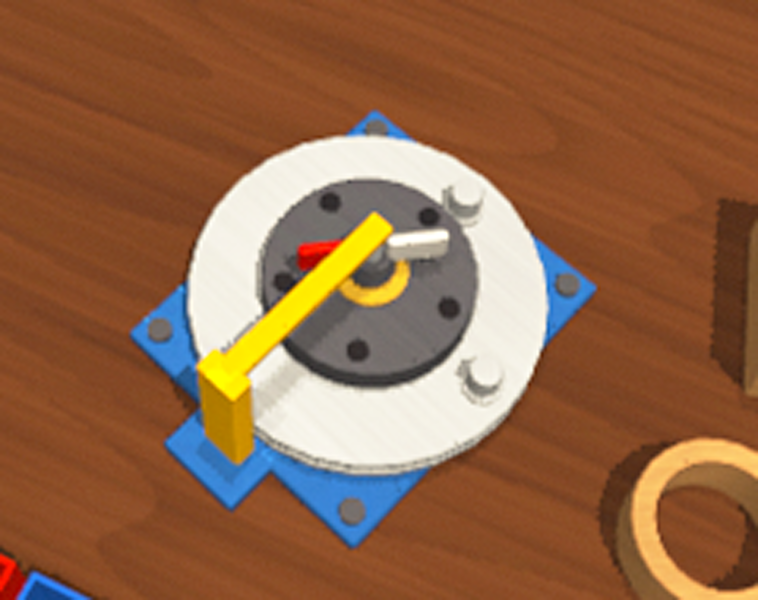

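View pics/b.png

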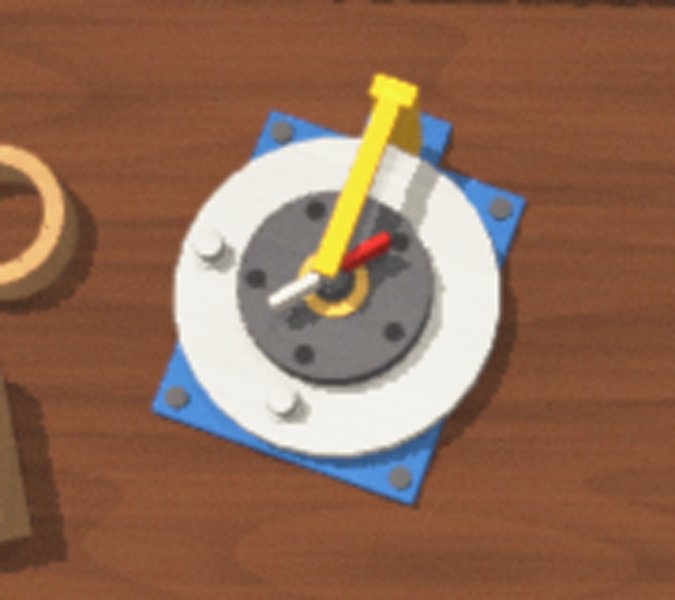

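View pics/top0.png

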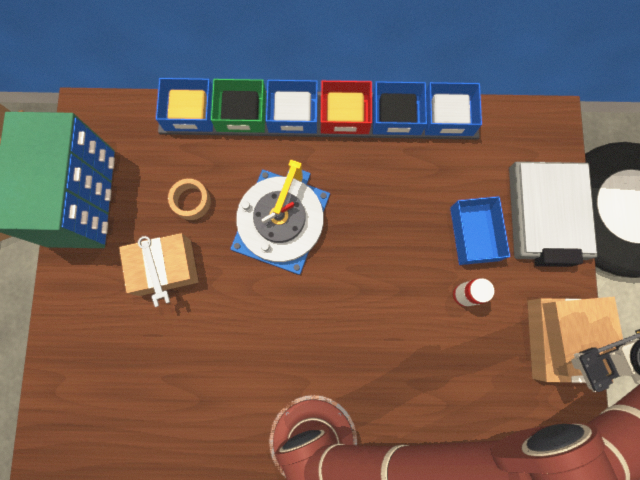

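The pictures show the yellow bracket running away from the robot, at (395,90) to (330,270) in crop b. The red wing is just clockwise of the bracket at (370,250), and the bare wing is at (290,290). The robot side is free. Next I'll fit the axis and the angles.

```bash
cat >> h.py <<'E'
def cloud(cam,p,d,r0,r1,c0,c1):
    r,c=[a.ravel() for a in np.mgrid[r0:r1,c0:c1]]; ok=d[r,c]>0; r,c=r[ok],c[ok]
    return unproj(cam,d,r,c),p[r,c].astype(int),r,c
def masks(X,B):
    b,g,r=B.T
    return dict(yel=(r>180)&(g>150)&(b<110)&(X[:,2]>.115),red=(r>130)&(g<70)&(b<70)&(X[:,2]>.08)&(X[:,2]<.125))
E
python3 - <<'E'
from h import *
for cam,w in(("scene",(230,390,260,430)),("top",(150,290,225,340))):
    p=cv2.imread(f"pics/{cam}0.png");d=np.load(cam+"d.npy")
    X,B,r,c=cloud(cam,p,d,*w); m=masks(X,B)
    ring=(abs(X[:,2]-.042)<.004)&(B.min(1)>120); hat=abs(X[:,2]-.070)<.004
    for n,k in(("ring",ring),("hat",hat)):
        e,_=cv2.minEnclosingCircle(X[k][:,:2].astype(np.float32)), 0
        print(cam,n,k.sum(),X[k][:,2].mean().round(4),np.round(e[0],4),round(e[1],4))
    y=X[m['yel']&(abs(X[:,2]-.130)<.006)]
    q=cv2.minAreaRect(y[:,:2].astype(np.float32)); l=cv2.fitLine(y[:,:2].astype(np.float32),cv2.DIST_HUBER,0,.01,.01).ravel()
    print(cam,"bracket",len(y),y[:,2].mean(),q,l, np.degrees(np.arctan2(l[1],l[0])))
    for n,k in(("red",m['red']),("alu",(B.min(1)>110)&(X[:,2]>.088)&(X[:,2]<.125))):
        print(cam,n,k.sum(),X[k].mean(0).round(4),X[k][:,2].max().round(4))
        top=X[k&(X[:,2]>X[k][:,2].max()-.01)]; print(top.mean(0))
E
```

```text
scene ring 4995 0.0421 [0.5615 0.1001] 0.1157
scene hat 2646 0.07 [0.579  0.0915] 0.1154
scene bracket 686 0.130075382338986 ((0.6217300891876221, 0.07987534999847412), (0.029486030340194702, 0.14157453179359436), 70.67950439453125) [ 0.944833   -0.32755253  0.62956434  0.07703133] -19.120289
scene red 70 [0.5825 0.0699 0.1084] 0.1156
[0.58133223 0.07082902 0.11177911]
scene alu 174 [0.5555 0.1204 0.1078] 0.1249
[0.60582999 0.09357321 0.12215097]
top ring 2963 0.0418 [0.5623 0.0967] 0.1151
top hat 1556 0.0697 [0.575  0.0866] 0.1116
top bracket 373 0.1294084886325104 ((0.6208705902099609, 0.07299461215734482), (0.0298316590487957, 0.14282949268817902), 74.44416809082031) [ 0.9452249  -0.3264198   0.6259133   0.07462165] -19.051615
top red 46 [0.5755 0.0722 0.1115] 0.1182
[0.57577781 0.07221323 0.11240318]
top alu 72 [0.5497 0.1171 0.1087] 0.1248
[0.57423655 0.10050443 0.11836408]
```

Request:
carry_out(
  plan=[
    [0, 0, -0.8, 0, 0, -1, -1],
    [0, 0, -0.8, 0, 0, -1, -1],
    [0, 0, 0, 0, 0, -1, -1],
    [0, 0, 0, 0, 0, -1, -1],
    [0, 0, 0, 0, 0, -1, -1],
  ],
  force=20,
)

```text
clock: 1.32
tool_pos: [0.2307, -0.6079, 0.3056]
ee_rot: [0.001, 0.92, 0.391, -0.0]
force: [0.2, 1.6, 0.2]
grip_width: 0.689
```

Request:
carry_out(
  plan=[
    [0, 0, 0, 0, 0, -1, -1],
    [0, 0, 0, 0, 0, -1, -1],
    [0, 0, 0, 0, 0, -1, -1],
    [0, 0, 0, 0, 0, -1, -1],
    [0, 0, 0, 0, 0, -1, -1],
  ],
)

```text
clock: 1.73
tool_pos: [0.2306, -0.6077, 0.3047]
ee_rot: [-0.0, 0.814, 0.581, -0.0]
force: [0.7, 0.8, -0.9]
grip_width: 0.333
```

```bash
cat >> h.py <<'E'
A=np.array([.562,.0985]);F=np.radians(-19.1);R=np.array([[np.cos(F),-np.sin(F)],[np.sin(F),np.cos(F)]])
def where():
    from scipy.spatial.transform import Rotation as Ro
    s=ctrl.state();p=s["tool_pos"];b=R.T@(p[:2]-A)*1000;M=Ro.from_quat(s["ee_rot"],scalar_first=True).as_matrix()
    print("t",round(s["clock"],2),"p",p.round(3),"XY",b.round(1),"z",round(p[2]*1000,1),"yaw_y",np.degrees(np.arctan2(M[1,1],M[0,1])).round(2),"zax",M[:,2].round(3),"F",s["force"].round(1),"g",round(s["grip_width"],2),"q",s["joint_pos"].round(2))
    return b
E
python3 -c "
from h import *
where()"
```

```text
t 1.73 p [ 0.231 -0.608  0.305] XY [ -82.1 -775.7] z 304.7 yaw_y -18.97 zax [-0.  0. -1.] F [ 0.7  0.8 -0.9] g 0.33 q [ 1.3   0.58 -0.23  1.32  0.13  1.26  0.73]
```

Request:
carry_out(
  plan=[
    [0.9, 0.4, 0, 0, 0, 0, -1],
    [0.9, 0.4, 0, 0, 0, 0, -1],
    [0.9, 0.4, 0, 0, 0, 0, -1],
    [0.9, 0.4, 0, 0, 0, 0, -1],
    [0.9, 0.4, 0, 0, 0, 0, -1],
  ],
)

```text
clock: 2.15
tool_pos: [0.3664, -0.4627, 0.3049]
ee_rot: [0.0, 0.815, 0.579, 0.0]
force: [0.4, -1.2, 0.1]
grip_width: 0.015
```

Request:
carry_out(
  plan=[
    [1, 0, 0, 0, 0, 0, -1],
    [1, 0, 0, 0, 0, 0, -1],
    [1, 0, 0, 0, 0, 0, -1],
    [1, 0, 0, 0, 0, 0, -1],
    [1, 0, 0, 0, 0, 0, -1],
  ],
)

```text
clock: 2.57
tool_pos: [0.4316, -0.2733, 0.305]
ee_rot: [0.0, 0.815, 0.579, 0.0]
force: [1.1, -0.7, -0.2]
grip_width: 0.007
```

Request:
carry_out(
  plan=[
    [1, 0, 0, 0, 0, 0, -1],
    [1, 0, 0, 0, 0, 0, -1],
    [1, -0.4, 0, 0, 0, 0, -1],
    [0.8, -0.4, 0, 0, 0, 0, -1],
    [0, 0, 0, 0, 0, 0, -1],
  ],
)

```text
clock: 2.98
tool_pos: [0.4509, -0.1135, 0.3054]
ee_rot: [-0.002, 0.811, 0.585, 0.001]
force: [0.4, -0.4, 0.3]
grip_width: 0.007
```

```bash
python3 -c "
from h import *
where()"
```

```text
t 2.98 p [ 0.451 -0.113  0.305] XY [ -35.6 -236.6] z 305.4 yaw_y -18.42 zax [ 0.001  0.004 -1.   ] F [ 0.4 -0.4  0.3] g 0.01 q [ 0.5   0.28 -0.39  1.82  0.11  1.06 -0.25]
```

Request:
carry_out(
  plan=[
    [0.95, 0, 0, 0, 0, 0, -1],
    [0.95, 0, 0, 0, 0, 0, -1],
    [0.95, 0, 0, 0, 0, 0, -1],
    [0.95, -0.1, 0, 0, 0, 0, -1],
    [0.9, -0.1, 0, 0, 0, 0, -1],
  ],
)

```text
clock: 3.4
tool_pos: [0.506, 0.0593, 0.305]
ee_rot: [0.0, 0.815, 0.579, 0.0]
force: [-0.7, -0.2, -0.0]
grip_width: 0.002
```

Request:
carry_out(
  plan=[
    [0.8, 0, 0.5, 0, 0, 0, -1],
    [0.3, 0, 0.9, 0, 0, 0, -1],
    [0, 0, 0.9, 0, 0, 0, -1],
    [0, 0, 0.9, 0, 0, 0, -1],
    [0, 0, 0.4, 0, 0, 0, -1],
  ],
)

```text
clock: 3.82
tool_pos: [0.5176, 0.0983, 0.1566]
ee_rot: [-0.001, 0.815, 0.579, -0.003]
force: [0.2, -1.2, 0.1]
grip_width: 0.003
```

Request:
carry_out(
  plan=[
    [0, 0, 0, 0, 0, 0, -1],
  ],
)

```text
clock: 3.9
tool_pos: [0.5173, 0.098, 0.1568]
ee_rot: [-0.002, 0.815, 0.579, -0.004]
force: [-0.5, -0.4, 0.6]
grip_width: 0.008
```

```bash
python3 -c "
from h import *
where()
p,d=ctrl.capture('scene');q,_=ctrl.capture('top')
o=np.hstack([cv2.resize(x,(400,400),interpolation=2) for x in(p[230:370,280:420],q[150:290,210:350])]);cv2.imwrite('pics/c.png',o)"
```

```text
t 3.9 p [0.517 0.098 0.157] XY [-42.  -15.1] z 156.8 yaw_y -19.21 zax [-0.009 -0.002 -1.   ] F [-0.5 -0.4  0.6] g 0.01 q [ 0.03  0.56 -0.39  1.87  0.29  0.78 -0.85]
```

View pics/c.png

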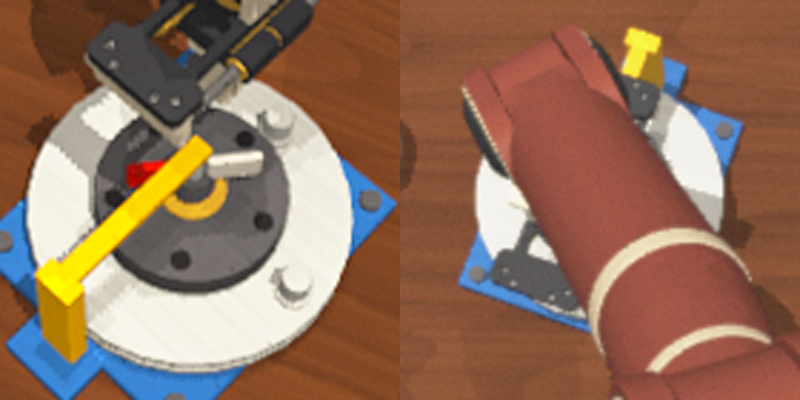

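The closed fingertips are on the robot side, behind the bare wing and clear of the bracket and spindle. Now the descent and stroke 1.

Request:
carry_out(
  plan=[
    [0, 0, 0.55, 0, 0, 0, -1],
    [0, 0, 0.52, 0, 0, 0, -1],
    [0.2, -0.02, 0, 0, 0, 0, -1],
    [0.2, -0.02, 0, 0, 0, 0, -1],
    [0.2, -0.02, 0, 0, 0, 0, -1],
  ],
)

```text
clock: 4.42
tool_pos: [0.5269, 0.1239, 0.1199]
ee_rot: [0.001, 0.815, 0.579, 0.002]
force: [-1.5, -1.4, -0.4]
grip_width: 0.004
```

Request:
carry_out(
  plan=[
    [0.16, 0.1, 0, 0, 0, 0, -1],
    [0.16, 0.1, 0, 0, 0, 0, -1],
    [0.13, 0.19, 0, 0, 0, 0, -1],
    [0.13, 0.19, 0, 0, 0, 0, -1],
    [0, 0, 0, 0, 0, 0, -1],
  ],
)

```text
clock: 4.83
tool_pos: [0.5573, 0.1383, 0.1187]
ee_rot: [0.0, 0.815, 0.579, 0.002]
force: [0.5, -0.1, -0.7]
grip_width: 0.007
```

```bash
python3 -c "
from h import *
where()"
```

```text
t 4.83 p [0.557 0.138 0.119] XY [-17.5  36. ] z 118.7 yaw_y -19.22 zax [ 0.003  0.002 -1.   ] F [ 0.5 -0.1 -0.7] g 0.01 q [-0.06  0.66 -0.35  1.78  0.32  0.75 -0.91]
```

Request:
carry_out(
  plan=[
    [0.02, 0.17, 0.05, 0, 0, 0, -1],
    [0.02, 0.17, 0.05, 0, 0, 0, -1],
    [0, 0.17, 0, 0, 0, 0, -1],
    [-0.05, 0.17, 0, 0, 0, 0, -1],
    [-0.09, 0.18, 0, 0, 0, 0, -1],
  ],
)

```text
clock: 5.25
tool_pos: [0.5867, 0.1221, 0.1137]
ee_rot: [-0.0, 0.815, 0.579, 0.0]
force: [-2.3, 2.1, 0.4]
grip_width: 0.0
```

Request:
carry_out(
  plan=[
    [-0.1, 0.18, 0, 0, 0, 0, -1],
    [-0.1, 0.18, 0, 0, 0, 0, -1],
    [-0.05, 0.1, 0, 0, 0, 0, -1],
    [0, 0, 0, 0, 0, 0, -1],
  ],
)

```text
clock: 5.58
tool_pos: [0.6021, 0.1042, 0.114]
ee_rot: [0.001, 0.816, 0.578, 0.001]
force: [0.0, 0.4, -0.1]
grip_width: 0.003
```

```bash
cat >> h.py <<'E'
def look(f=None):
    b=where(); p,d=ctrl.capture('scene'); X,B,r,c=cloud('scene',p,d,230,390,260,430); m=masks(X,B)['red']
    if m.sum(): v=R.T@(np.median(X[m],0)[:2]-A)*1000; print("red n",m.sum(),v.round(1),"ang",np.degrees(np.arctan2(v[1],v[0])).round(1),"ztop",X[m][:,2].max().round(4))
    m=(B.min(1)>110)&(np.ptp(B,axis=1)<50)&(X[:,2]>.09)&(X[:,2]<.118)&(np.hypot(*(X[:,:2]-A).T)<.05)
    if m.sum(): v=R.T@(np.median(X[m],0)[:2]-A)*1000; print("grey n",m.sum(),v.round(1),"ang",np.degrees(np.arctan2(v[1],v[0])).round(1))
    if f: cv2.imwrite(f,cv2.resize(p[230:370,280:420],(500,500),interpolation=2))
E
python3 -c "
from h import *
look('pics/d.png')"
```

```text
t 5.58 p [0.602 0.104 0.114] XY [36.  18.5] z 114.0 yaw_y -19.38 zax [ 0.002 -0.001 -1.   ] F [ 0.   0.4 -0.1] g 0.0 q [ 0.    0.72 -0.35  1.67  0.32  0.81 -0.83]
grey n 3 [38.9 28.5] ang 36.3
```

View pics/d.png

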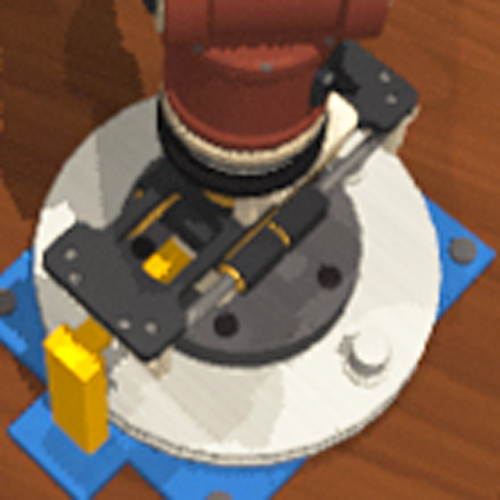

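Request:
carry_out(
  plan=[
    [0.05, 0, -0.7, 0, 0, 0, -1],
    [0.05, 0, -0.6, 0, 0, 0, -1],
    [0, -0.6, 0, 0, 0, 0, -1],
    [-0.6, -0.6, 0, 0, 0, 0, -1],
    [-0.6, -0.5, 0, 0, 0, 0, -1],
  ],
)

```text
clock: 6.05
tool_pos: [0.5204, 0.0889, 0.1665]
ee_rot: [-0.0, 0.814, 0.581, 0.001]
force: [-0.5, -0.8, 0.3]
grip_width: 0.0
```

Request:
carry_out(
  plan=[
    [-0.3, 0, 0, 0, 0, 0, -1],
    [0, 0, 0, 0, 0, 0, -1],
  ],
)

```text
clock: 6.22
tool_pos: [0.5162, 0.0725, 0.1661]
ee_rot: [0.001, 0.816, 0.578, -0.001]
force: [0.8, 0.1, 0.6]
grip_width: 0.004
```

```bash
python3 -c "
from h import *
look('pics/e.png')"
```

```text
t 6.22 p [0.516 0.072 0.166] XY [-34.8 -39.6] z 166.1 yaw_y -19.38 zax [-0.001 -0.003 -1.   ] F [0.8 0.1 0.6] g 0.0 q [ 0.08  0.54 -0.39  1.88  0.28  0.78 -0.8 ]
red n 82 [-29.5   0.5] ang 179.1 ztop 0.1234
grey n 71 [31.8  8.1] ang 14.2
```

View pics/e.png

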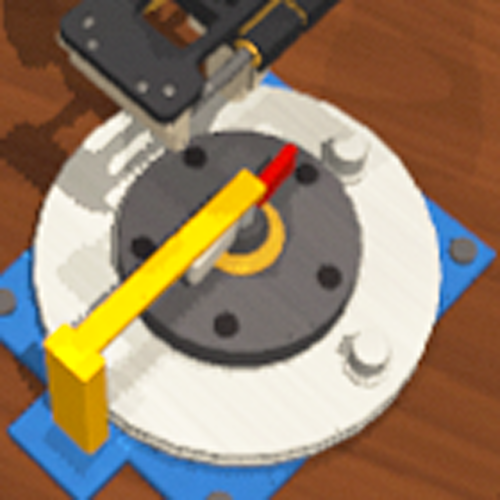

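The nut turned about 125°: the bare wing is now at 14° and red at 180–190°, measured from the bracket. Stroke 2 pushes the red wing.

Request:
carry_out(
  plan=[
    [0, 0, 0.65, 0, 0, 0, -1],
    [0, 0, 0.65, 0, 0, 0, -1],
    [0.22, -0.04, 0, 0, 0, 0, -1],
    [0.22, -0.04, 0, 0, 0, 0, -1],
    [0.18, -0.05, 0, 0, 0, 0, -1],
  ],
)

```text
clock: 6.68
tool_pos: [0.5223, 0.1029, 0.1146]
ee_rot: [0.0, 0.815, 0.58, 0.001]
force: [0.8, -2.1, -0.7]
grip_width: 0.004
```

Request:
carry_out(
  plan=[
    [0.18, -0.05, 0, 0, 0, 0, -1],
    [0.2, -0.02, 0, 0, 0, 0, -1],
    [0.2, -0.02, 0, 0, 0, 0, -1],
    [0.17, 0.1, 0, 0, 0, 0, -1],
    [0.17, 0.1, 0, 0, 0, 0, -1],
  ],
)

```text
clock: 7.1
tool_pos: [0.5375, 0.1355, 0.1144]
ee_rot: [-0.0, 0.815, 0.58, 0.0]
force: [-0.7, -0.8, 0.9]
grip_width: 0.005
```

Request:
carry_out(
  plan=[
    [0.13, 0.19, 0, 0, 0, 0, -1],
    [0.13, 0.19, 0, 0, 0, 0, -1],
    [0.05, 0.18, 0, 0, 0, 0, -1],
    [0.05, 0.18, 0, 0, 0, 0, -1],
    [0, 0, 0, 0, 0, 0, -1],
  ],
)

```text
clock: 7.52
tool_pos: [0.5718, 0.1385, 0.1139]
ee_rot: [-0.0, 0.816, 0.579, 0.001]
force: [0.4, 0.6, 0.1]
grip_width: 0.004
```

```bash
python3 -c "
from h import *
where()"
```

```text
t 7.52 p [0.572 0.138 0.114] XY [-3.8 41. ] z 113.9 yaw_y -19.27 zax [ 0.002  0.002 -1.   ] F [0.4 0.6 0.1] g 0.0 q [-0.06  0.69 -0.35  1.74  0.32  0.77 -0.9 ]
```

Request:
carry_out(
  plan=[
    [-0.04, 0.17, 0, 0, 0, 0, -1],
    [-0.08, 0.17, 0, 0, 0, 0, -1],
    [-0.1, 0.18, 0, 0, 0, 0, -1],
    [-0.1, 0.18, 0, 0, 0, 0, -1],
    [-0.1, 0.18, 0, 0, 0, 0, -1],
  ],
)

```text
clock: 7.93
tool_pos: [0.5987, 0.1099, 0.1141]
ee_rot: [0.0, 0.815, 0.579, 0.001]
force: [0.5, 2.0, -0.4]
grip_width: 0.002
```

Request:
carry_out(
  plan=[
    [-0.1, 0.12, 0, 0, 0, 0, -1],
    [0, 0, 0, 0, 0, 0, -1],
    [0.05, 0, -0.7, 0, 0, 0, -1],
    [0.05, 0, -0.6, 0, 0, 0, -1],
    [0, -0.6, 0, 0, 0, 0, -1],
  ],
)

```text
clock: 8.35
tool_pos: [0.5866, 0.1155, 0.1705]
ee_rot: [0.004, 0.817, 0.577, 0.006]
force: [1.1, 0.2, 0.1]
grip_width: 0.005
```

Request:
carry_out(
  plan=[
    [-0.6, -0.6, 0, 0, 0, 0, -1],
    [-0.6, -0.5, 0, 0, 0, 0, -1],
    [-0.3, 0, 0, 0, 0, 0, -1],
    [0, 0, 0, 0, 0, 0, -1],
  ],
)

```text
clock: 8.68
tool_pos: [0.5169, 0.071, 0.1661]
ee_rot: [0.001, 0.816, 0.578, -0.001]
force: [0.7, -0.1, -0.2]
grip_width: 0.003
```

```bash
python3 -c "
from h import *
look()"
```

```text
t 8.68 p [0.517 0.071 0.166] XY [-33.6 -40.7] z 166.1 yaw_y -19.42 zax [-0.001 -0.004 -1.   ] F [ 0.7 -0.1 -0.2] g 0.0 q [ 0.08  0.54 -0.39  1.88  0.28  0.79 -0.8 ]
red n 69 [32.1  7.8] ang 13.7 ztop 0.1223
grey n 97 [-27.4   0.7] ang 178.6
```

Request:
carry_out(
  plan=[
    [0, -0.03, 0.65, 0, 0, 0, -1],
    [0, 0, 0.65, 0, 0, 0, -1],
    [0.22, -0.04, 0, 0, 0, 0, -1],
    [0.22, -0.04, 0, 0, 0, 0, -1],
    [0.18, -0.05, 0, 0, 0, 0, -1],
  ],
)

```text
clock: 9.15
tool_pos: [0.5218, 0.1023, 0.1146]
ee_rot: [0.0, 0.815, 0.58, 0.001]
force: [0.3, -2.6, -1.2]
grip_width: 0.007
```

Request:
carry_out(
  plan=[
    [0.18, -0.05, 0, 0, 0, 0, -1],
    [0.2, -0.02, 0, 0, 0, 0, -1],
    [0.2, -0.02, 0, 0, 0, 0, -1],
    [0.17, 0.1, 0, 0, 0, 0, -1],
    [0.17, 0.1, 0, 0, 0, 0, -1],
  ],
)

```text
clock: 9.57
tool_pos: [0.5368, 0.1348, 0.1143]
ee_rot: [-0.0, 0.815, 0.58, 0.0]
force: [-1.5, -1.2, -1.0]
grip_width: -0.001
```

Request:
carry_out(
  plan=[
    [0.13, 0.19, 0, 0, 0, 0, -1],
    [0.13, 0.19, 0, 0, 0, 0, -1],
    [0.05, 0.18, 0, 0, 0, 0, -1],
    [0.05, 0.18, 0, 0, 0, 0, -1],
    [0, 0, 0, 0, 0, 0, -1],
  ],
)

```text
clock: 9.98
tool_pos: [0.5711, 0.1379, 0.1139]
ee_rot: [-0.0, 0.815, 0.579, 0.001]
force: [0.3, 0.5, 0.0]
grip_width: 0.005
```

```bash
python3 -c "
from h import *
where()"
```

```text
t 9.98 p [0.571 0.138 0.114] XY [-4.3 40.2] z 113.9 yaw_y -19.27 zax [ 0.002  0.001 -1.   ] F [0.3 0.5 0. ] g 0.01 q [-0.06  0.69 -0.35  1.74  0.32  0.76 -0.9 ]
```

Request:
carry_out(
  plan=[
    [-0.03, 0.13, 0, 0, 0, 0, -1],
    [-0.05, 0.13, 0, 0, 0, 0, -1],
    [-0.06, 0.13, 0, 0, 0, 0, -1],
    [-0.07, 0.13, 0, 0, 0, 0, -1],
    [0, 0, 0, 0, 0, 0, -1],
  ],
)

```text
clock: 10.4
tool_pos: [0.5876, 0.1211, 0.114]
ee_rot: [0.001, 0.816, 0.578, 0.001]
force: [-0.1, 0.2, 0.1]
grip_width: 0.006
```

Request:
carry_out(
  plan=[
    [-0.09, 0.15, 0, 0, 0, 0, -1],
    [-0.09, 0.15, 0, 0, 0, 0, -1],
    [-0.1, 0.17, 0, 0, 0, 0, -1],
    [0, 0, 0, 0, 0, 0, -1],
  ],
)

```text
clock: 10.73
tool_pos: [0.5932, 0.117, 0.1135]
ee_rot: [-0.01, 0.813, 0.582, -0.001]
force: [-12.9, 14.0, 2.3]
grip_width: 0.006
```

Request:
carry_out(
  plan=[
    [0.05, 0, -0.7, 0, 0, 0, -1],
    [0.05, 0, -0.6, 0, 0, 0, -1],
    [0, -0.6, 0, 0, 0, 0, -1],
    [-0.6, -0.6, 0, 0, 0, 0, -1],
    [-0.6, -0.5, 0, 0, 0, 0, -1],
  ],
)

```text
clock: 11.15
tool_pos: [0.5214, 0.0878, 0.1667]
ee_rot: [0.0, 0.814, 0.58, 0.002]
force: [-0.2, 0.1, -0.2]
grip_width: 0.002
```

Request:
carry_out(
  plan=[
    [-0.3, 0, 0, 0, 0, 0, -1],
    [0, 0, 0, 0, 0, 0, -1],
  ],
)

```text
clock: 11.32
tool_pos: [0.517, 0.0714, 0.1662]
ee_rot: [0.001, 0.816, 0.578, -0.001]
force: [0.3, 0.5, -0.8]
grip_width: 0.006
```

```bash
python3 -c "
from h import *
look('pics/f.png')"
```

```text
t 11.32 p [0.517 0.071 0.166] XY [-33.7 -40.4] z 166.2 yaw_y -19.44 zax [ 0.    -0.004 -1.   ] F [ 0.3  0.5 -0.8] g 0.01 q [ 0.08  0.54 -0.39  1.88  0.28  0.78 -0.8 ]
red n 50 [-30.7 -11.8] ang -159.1 ztop 0.1126
grey n 103 [26.6 15.1] ang 29.6
```

View pics/f.png

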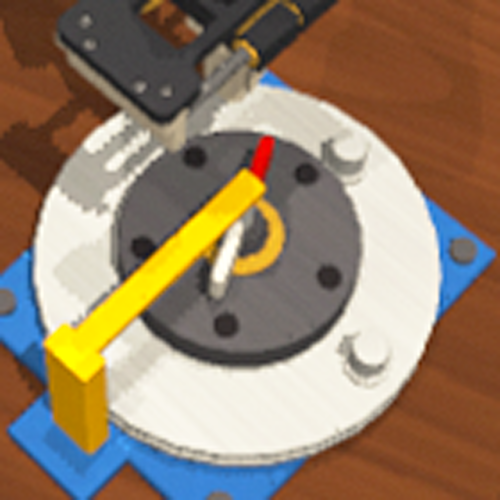

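Stroke 3 ended against a hard stop, about 19 N with the bare wing near 25° from the bracket. I'll re-press the same wing square-on to confirm that it's seated.

Request:
carry_out(
  plan=[
    [0.9, 0.4, 0, 0, 0, 0, -1],
    [0.9, 0.5, 0, 0, 0, 0, -1],
    [0.3, 0.2, 0, 0, 0, 0, -1],
    [0, 0, 0.65, 0, 0, 0, -1],
    [0, 0, 0.65, 0, 0, 0, -1],
  ],
)

```text
clock: 11.78
tool_pos: [0.591, 0.1436, 0.1146]
ee_rot: [0.001, 0.815, 0.58, 0.004]
force: [-0.7, -0.6, -1.0]
grip_width: 0.006
```

Request:
carry_out(
  plan=[
    [0, 0, 0, 0, 0, 0, -1],
  ],
)

```text
clock: 11.87
tool_pos: [0.5855, 0.1403, 0.1091]
ee_rot: [-0.001, 0.815, 0.58, -0.003]
force: [-0.4, -0.3, -1.4]
grip_width: 0.004
```

```bash
python3 -c "
from h import *
where()"
```

```text
t 11.87 p [0.586 0.14  0.109] XY [ 8.5 47.2] z 109.1 yaw_y -19.17 zax [-0.007 -0.002 -1.   ] F [-0.4 -0.3 -1.4] g 0.0 q [-0.06  0.72 -0.35  1.7   0.32  0.79 -0.9 ]
```

Request:
carry_out(
  plan=[
    [-0.19, 0.05, -0.05, 0, 0, 0, -1],
    [-0.19, 0.05, -0.05, 0, 0, 0, -1],
    [-0.04, 0.02, 0, 0, 0, 0, -1],
    [-0.04, 0.02, 0, 0, 0, 0, -1],
    [0, 0, 0, 0, 0, 0, -1],
  ],
)

```text
clock: 12.28
tool_pos: [0.587, 0.1202, 0.1193]
ee_rot: [0.001, 0.816, 0.578, 0.001]
force: [0.1, -0.1, 0.1]
grip_width: 0.005
```

```bash
python3 -c "
from h import *
where()"
```

```text
t 12.28 p [0.587 0.12  0.119] XY [16.5 28.6] z 119.3 yaw_y -19.31 zax [ 0.003  0.    -1.   ] F [ 0.1 -0.1  0.1] g 0.0 q [-0.02  0.7  -0.36  1.71  0.32  0.8  -0.87]
```

Request:
carry_out(
  plan=[
    [-0.05, 0.02, 0, 0, 0, 0, -1],
    [-0.05, 0.02, 0, 0, 0, 0, -1],
    [0, 0, 0, 0, 0, 0, -1],
    [0, 0, 0, 0, 0, 0, -1],
  ],
)

```text
clock: 12.62
tool_pos: [0.5866, 0.1183, 0.1185]
ee_rot: [-0.0, 0.815, 0.58, 0.001]
force: [0.5, 2.9, 1.7]
grip_width: 0.004
```

```bash
python3 -c "
from h import *
where()"
```

```text
t 12.62 p [0.587 0.118 0.119] XY [16.8 26.8] z 118.5 yaw_y -19.14 zax [ 0.002  0.002 -1.   ] F [0.5 2.9 1.7] g 0.0 q [-0.01  0.7  -0.36  1.71  0.32  0.79 -0.86]
```

Request:
carry_out(
  plan=[
    [-0.05, 0.02, 0, 0, 0, 0, -1],
    [-0.05, 0.02, 0, 0, 0, 0, -1],
    [-0.05, 0.02, 0, 0, 0, 0, -1],
    [0, 0, 0, 0, 0, 0, -1],
    [0, 0, 0, 0, 0, 0, -1],
  ],
)

```text
clock: 13.03
tool_pos: [0.5866, 0.1169, 0.1187]
ee_rot: [-0.003, 0.814, 0.581, 0.004]
force: [-0.4, 9.8, 1.1]
grip_width: 0.003
```

```bash
python3 -c "
from h import *
where()"
```

```text
t 13.03 p [0.587 0.117 0.119] XY [17.2 25.4] z 118.7 yaw_y -18.95 zax [ 0.002  0.009 -1.   ] F [-0.4  9.8  1.1] g 0.0 q [-0.01  0.7  -0.37  1.71  0.32  0.79 -0.85]
```

The re-press gave 10 N with the wing still at about 21°, so it's at its dead stop. Backing off and lifting clear.

Request:
carry_out(
  plan=[
    [0.3, -0.1, 0, 0, 0, 0, -1],
    [0.3, 0, 0, 0, 0, 0, -1],
    [0, 0, -0.9, 0, 0, 0, -1],
    [0, 0, -1, 0, 0, 0, -1],
    [0, 0, -1, 0, 0, 0, -1],
  ],
)

```text
clock: 13.45
tool_pos: [0.5901, 0.1334, 0.2339]
ee_rot: [0.0, 0.815, 0.579, -0.002]
force: [1.7, -0.1, 0.5]
grip_width: 0.006
```

Request:
carry_out(
  plan=[
    [-1, -0.2, -0.5, 0, 0, 0, -1],
    [-1, -0.2, 0, 0, 0, 0, -1],
    [-1, -0.2, 0, 0, 0, 0, -1],
    [-1, -0.2, 0, 0, 0, 0, -1],
    [-1, 0, 0, 0, 0, 0, -1],
  ],
)

```text
clock: 13.87
tool_pos: [0.4939, -0.0429, 0.2522]
ee_rot: [0.0, 0.815, 0.579, -0.002]
force: [1.5, -0.1, 0.1]
grip_width: 0.003
```

Request:
carry_out(
  plan=[
    [-1, 0, 0, 0, 0, 0, -1],
    [-1, 0, 0, 0, 0, 0, -1],
    [0, 0, 0, 0, 0, 0, -1],
    [0, 0, 0, 0, 0, 0, -1],
    [0, 0, 0, 0, 0, 0, -1],
  ],
)

```text
clock: 14.28
tool_pos: [0.47, -0.1167, 0.2521]
ee_rot: [-0.0, 0.815, 0.579, -0.0]
force: [-0.3, 0.5, -0.5]
grip_width: 0.009
```

```bash
python3 -c "
from h import *
look('pics/g.png')
for cam in('scene','top'):
  p,d=ctrl.capture(cam)
  for t in('wheel_nut_a','oil_can','carton','tape_roll','blue_bin'):
    for o in ctrl.spot_in(cam,t)[:2]: print(cam,t,np.round(o['location'],0),round(o['confidence'],2))
p=cv2.imread('pics/top0.png');q,d=ctrl.capture('top');cv2.imwrite('pics/h.png',np.hstack([cv2.resize(x[150:290,210:350],(400,400),interpolation=2) for x in(p,q)]))"
```

```text
t 14.28 p [ 0.47  -0.117  0.252] XY [ -16.6 -233.5] z 252.1 yaw_y -19.25 zax [-0.001  0.    -1.   ] F [-0.3  0.5 -0.5] g 0.01 q [ 0.5   0.37 -0.41  1.86  0.18  0.94 -0.33]
red n 49 [-30.  -11.5] ang -159.1 ztop 0.1102
grey n 101 [25.9 14.6] ang 29.5
scene wheel_nut_a [332. 383.] 0.47
scene oil_can [313. 343.] 0.59
scene oil_can [142. 190.] 0.58
scene carton [306. 508.] 0.77
scene carton [291. 523.] 0.57
scene tape_roll [373. 467.] 0.75
scene tape_roll [297. 349.] 0.63
scene blue_bin [314. 342.] 0.64
top wheel_nut_a [203. 247.] 0.54
top oil_can [294. 473.] 0.62
top oil_can [222. 280.] 0.49
top carton [263. 161.] 0.68
top tape_roll [192. 185.] 0.6
top blue_bin [232. 479.] 0.9
```

View pics/h.png

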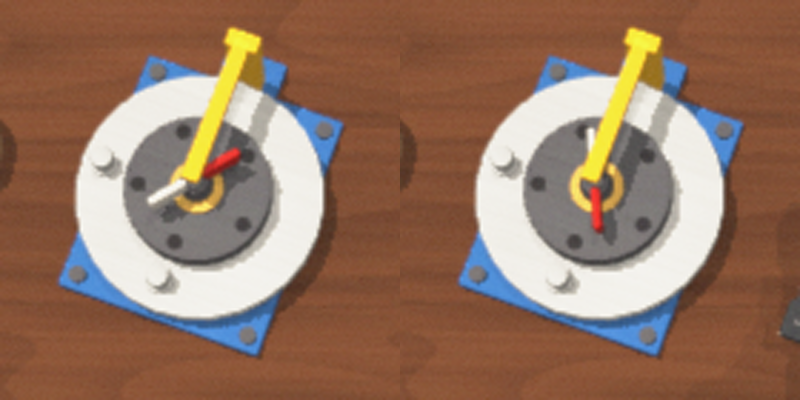

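The wheel nuts at (503,160) and (560,280) are where they started. The wings held their angle through the re-press, and the red wing's top has dropped about 5 mm.

```bash
python3 -c "
from station import ctrl
print(ctrl.hand_in())"
```

```text
the job is handed in; nothing more can be done
None
```

I screwed the wing nut down against its dead stop and handed the job in at about 14.5 s on the robot's clock. The hand-in gives no verdict. I pushed the wings with the closed fingertips in three strokes from the side opposite the bracket, then pressed the bare wing once more to confirm.

- **Seating:** Stroke 3 ended at a hard stop of about 19 N. The re-press met about 10 N with no further turn: the bare wing read 29.6° before and 29.5° after. The top of the red wing had dropped about 5 mm, and its last height reading was 110 mm against 108 mm expected when seated.
- **Surroundings:** In the top view both wheel nuts look unmoved. The detected positions of the carton, tape roll and oil can match the earlier ones within a few pixels. I had no starting detection for the blue bin, and I didn't check the spanner separately. The arm never went near either.
- **Robot at the end:** It stood clear of the nut, with no contact force.
- **Disagreements:** The total turn I measured was about 470° (8.2 rad), less than the 9.0 rad of full travel. I take this to mean the nut didn't start fully backed off, but I couldn't confirm that. The detector also gave some false hits, such as an "oil_can" on the stand, which I ignored after checking the pictures.

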